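# Hang the work lamp on the drop-flap hook

## Task

The splicing van is about to drive off: hang the work lamp that has the open eye on the peg with the drop flap. Push the eye onto the peg so that it lifts the flap and passes it, let the flap fall shut behind it, set the lamp down so that it hangs upright by its eye on the peg, and let go. Leave the other lamp, the one with the solid top, where it stands.

Things in the scene. Friction and masses are not known exactly. Their poses are not given: they have to be found in the camera images.
- lamp_eye (a point): Lamp to hang (0.3 kg, upright): centre of its eye, 115 mm above the underside. Black body 44 x 60 mm (x by y), 65 high; neck 22 wide; grey loop from 87 to 145 mm up, 14 thick (x), 52 wide (y), to grip from above across its flat outer sides. Opening through it along x: 36 wide, 40 high, from 20 below to 20 above this point, upper corners cut (flat top 20 wide). z up.
- latch_peg (a point): Tip of the level flap peg, on its centre line, 180 mm up. x: from tip to post; z up. Steel channel 16 mm wide, 12 high (6 above and below this point), 140 long to the face of a fixed post 40 wide, 205 high, foot 110 x 110 x 6. It points to the robot's side of the bench. A like stand 160 to 290 mm beside it has a thin plain rod (10 mm, 100 long), no flap: not to be used.
- flap (a joint): Gravity flap, rad: dark steel tongue 9 mm wide, 5 thick, 40 g, hung from a pin on the peg's centre line 10 mm behind the tip, reaching 44 mm below it. 0: hangs straight down (shut; cannot swing outwards). Positive to 1.45: swung up towards the post, as an eye pushed along the peg lifts it; it falls back once the eye's centre is 50 to 65 mm behind the tip.
- other_lamp (a point): Middle of the solid top of the other lamp, 115 mm above its underside: same black body and neck, 143 mm high, but its grey top (52 mm wide, 14 thick) is a solid plate without opening. Leave it standing. z up.
Not all that is in view belongs to the job. Leave any yellow look-alike of the part that bears lamp_eye alone. Leave any red look-alike of the part that bears latch_peg alone.

How it is judged (in metres and radians):
On the way, in this order (a step that is already met when the one before it is completed fails the run):
1. the lamp with the eye is lifted off the bench (height (world z) of lamp_eye above 0.15 m), for 0.1 s.
2. the eye is on the peg and holds the flap lifted (value of joint flap above 0.5 rad and x of lamp_eye in the frame of latch_peg above 0.005 m and y of lamp_eye in the frame of latch_peg between -0.015 and 0.015 m and z of lamp_eye in the frame of latch_peg between -0.018 and 0.018 m), for 0.05 s.
At the end, for the whole second after the job is handed in: The lamp hangs still, within 11 degrees of upright, the top of its eye on the peg: eye centre within 12 mm of the peg line sideways, 8 to 20 mm below it, between flap and post; the flap within 0.15 rad of shut in front of the eye; the other lamp within 30 mm of its start (x of lamp_eye in the frame of latch_peg between 0.018 and 0.135 m and y of lamp_eye in the frame of latch_peg between -0.012 and 0.012 m and z of lamp_eye in the frame of latch_peg between -0.02 and -0.008 m and angle between lamp_eye's own z axis and vertical below 0.2 rad and value of joint flap below 0.15 rad and linear speed of lamp below 0.05 m/s and distance of other_lamp from where it was at the start of the episode below 0.03 m); the robot touches nothing.
It fails at once if the other lamp is knocked over or shifted by more than 30 mm (distance of other_lamp from where it was at the start of the episode above 0.03 m).
It also fails if it takes over 48 s, if anything falls off the work surface, if the arm or the gripper's body presses on something with over 40 N, if the wrist force passes 120 N, or if a joint passes its speed limit or range.

## Robot

A 6-joint arm with a two-finger parallel gripper is mounted at the origin on the work surface. World frame = base frame: x ahead of the robot, y to its left, z up, the work surface at z = 0. Lengths are in mm, angles in rad, forces in N, time in s.
With the tool pointing down it reaches from about 300 to 775 mm from the base axis. Payload 14.6 kg.
Tool frame: the origin (TCP) lies on the mounting face of the last link; the fingertips stand 199 mm ahead of it and the grasp point (between the pads) lies 180 mm ahead of it; z points along the fingers, y is the line along which they close (so a half turn about z gives the same grasp; the last joint's range is limited). The gripper opens to 94 mm and grips with 3 to 60 N. Pads are 16 mm wide; open, the fingers measure 119 mm over their backs; the gripper's body (75 mm by 177 mm) begins 78 mm behind the grasp point.
Start: joints at [-1.296, 0.3, 1.521, -0, 1.321, -0.067], TCP at [184.344, -518.178, 404.646] pointing down, gripper open.
Joint ranges: [-3.03, 3.03], [-0.79, 2.21], [0.23, 2.52], [-1.04, 4.18], [0, 3.07], [-2.55, 2.55]. Speed limits (rad/s): [2.22, 2.22, 2.57, 3.14, 3.14, 3.14].

## Interface

Orientations are given as [roll, pitch, yaw] about the fixed x, y, z axes, in that order (R = Rz(yaw) Ry(pitch) Rx(roll)).
In Python, from cell import manip gives the robot as it stands. The module is installed in compiled form; this text tells all that it offers.
- The arm moves only by the shell command python3 -m creep 'ROWS' [FORCE]. ROWS is a JSON object of lists of equal length, an entry for each row: "slide": the shift along the world's x, y, z in cm, a list of three; "turn": the turn about the world's z in rad; "claw": the opening, from 0 (shut) to 1 (fully open). A call has 1 to 8 rows; each row shifts and turns the commanded pose from where the row before left it; what a row does not reach is not made up. A row lasts 1/8 s, in which the tool goes at most 62.5 mm and 10.7 degrees, less where a joint would pass 70% of its speed; a pose out of reach is approached as far as the arm can. A call with a gripper value outside its range is refused whole. The fingers move at their own pace and stop on an object; FORCE is the grip in N (left out, the last holds). Time passes only in rows, so rows that do not move let the fingers close. It gives the time, the measured TCP pose, the force, the opening and the grip force at its end, in the units of the state.
- manip.read_state(): the state, without advancing time (a new reading comes with each control period).
- manip.camera(name): name is "scene" or "top" or "wrist"; returns (picture, depth): 384x512x3 uint8, red, green, blue; 384x512 float32, mm along the optical axis (not along the pixel's ray), 0 where there is no reading.
- manip.calibration(name): a dict with "intrinsics" (3x3 intrinsics, pixels), "pose" (4x4, takes a point from camera to world coordinates). Camera axes: x right, y up, looking along -z (the intrinsics and any distortion apply to the point x, -y, -z); pixel columns grow to the right and rows downward; lengths in mm; the calibration is good to about 2 mm. A picture is of the moment at which its call begins: read the wrist's pose just before it. calibration takes no time and is no camera call; for the wrist camera it gives the pose at the moment of the call.
- manip.sign_off(): hands the job in; it is judged then, once.
Trained networks look in the newest picture that a camera, given by its name, has taken for a name from the list of things; names that differ only in an ending like _2 or _b are one class to them, and where a whole thing is asked for, a point or a joint stands for the part that bears it (a point fixed in the world has none). Each returns a list of dicts, best first, with "score" (0 to 1); they miss things now and then, are a little off and sometimes report something else, mostly with a low value. They report only what shows in the picture. A call takes as long as a camera call. They do not tell look-alikes from the thing itself.
- manip.cut_out(query, camera): "mask" (384x512 bool, what is visible of it) and "position" ([column, row] in pixels, amid what is visible of it).
The state is a dict: "clock": time; "joints": joint angles; "qd": joint speeds; "effort": joint torques, N m; "eef_pos": TCP position; "eef_rot": TCP orientation; "wrist_force": force on the tool from outside, world axes, zero at the start; "moment": the same for the moment, N m; "finger_gap": finger opening in mm; "finger_force": force on a finger pad.
Only numpy, scipy, OpenCV 4.12 (cv2) and the standard library are available. Lean on these libraries where they do the work, as an engineer would, in place of code of your own. Each camera call takes 0.05 s, during which the arm holds its last target. There are 200 camera calls.

## Working session

There is one attempt and no reset: what is moved stays moved. The work goes in short steps, Python scripts to look and compute and a shell command to move; the robot and the scene stay as the last step left them, time stands still between calls to the robot, and variables do not carry over. Pictures are saved under pics/ and viewed, at most 10 in all, crops included, and the job is handed in when it is done.

```bash
mkdir -p pics
cat > h.py <<'E'
import numpy as np,cv2
from cell import manip
def shot(c,save=None):
    cal=manip.calibration(c); im,d=manip.camera(c)
    if save: cv2.imwrite('pics/'+save,im[:,:,::-1])
    return im,d,cal
def world(d,cal):
    K=cal['intrinsics'];P=np.array(cal['pose']);v,u=np.mgrid[0:384,0:512]
    X=np.stack([(u-K[0][2])/K[0][0]*d,-(v-K[1][2])/K[1][1]*d,-d],-1)
    return X@P[:3,:3].T+P[:3,3]
E
python3 - <<'E'
from h import *
for c in('scene','top'):
    im,d,cal=shot(c,c+'1.png');W=world(d,cal);np.save(c+'W.npy',W);print(c,cal)
    for q in('lamp_eye','latch_peg','other_lamp','flap'):
        for r in manip.cut_out(q,c):
            m=r['mask']&(d>0);print(q,round(r['score'],2),r['position'],m.sum(),np.median(W[m],0).round(),np.percentile(W[m],[3,97],axis=0).round().tolist(),np.median(im[m],0))
E
python3 -c "
import cv2,numpy as np
a=cv2.imread('pics/scene1.png');b=cv2.imread('pics/top1.png')
cv2.imwrite('pics/both.png',cv2.resize(np.hstack([a,b]),(800,300)))"
```

```text
scene {'intrinsics': array([[366.50082484,   0.        , 252.15521192],
       [  0.        , 366.50082484, 197.54986475],
       [  0.        ,   0.        ,   1.        ]]), 'pose': array([[ 4.28369202e-02, -7.85486403e-01,  6.17394614e-01,
         1.09592169e+03],
       [ 9.99081294e-01,  3.44530295e-02, -2.54864217e-02,
         8.96672957e+00],
       [-1.25187717e-03,  6.17919170e-01,  7.86240633e-01,
         9.46167188e+02],
       [ 0.00000000e+00,  0.00000000e+00,  0.00000000e+00,
         1.00000000e+00]])}
lamp_eye 0.68 [370.8, 204.9] 671 [456. 390.  65.] [[418.0, 371.0, 10.0], [474.0, 416.0, 147.0]] [190. 157.  87.]
lamp_eye 0.67 [337.7, 214.2] 703 [480. 280.  65.] [[395.0, 252.0, 2.0], [499.0, 309.0, 146.0]] [76. 58. 45.]
latch_peg 0.88 [155.1, 183.1] 1488 [ 306. -257.   26.] [[179.0, -308.0, 2.0], [352.0, -207.0, 202.0]] [219.  66.  60.]
latch_peg 0.75 [200.4, 284.6] 2261 [ 680. -105.    8.] [[553.0, -160.0, 2.0], [727.0, -59.0, 203.0]] [226. 228. 232.]
other_lamp 0.75 [136.7, 216.7] 753 [ 455. -298.   65.] [[436.0, -328.0, 10.0], [471.0, -273.0, 143.0]] [57. 47. 43.
[... 406 characters left out ...]
8e-01,
         1.18911624e+03],
       [ 0.00000000e+00,  0.00000000e+00,  0.00000000e+00,
         1.00000000e+00]])}
lamp_eye 0.92 [120.4, 194.9] 770 [440. 389.  67.] [[414.0, 372.0, 10.0], [470.0, 408.0, 148.0]] [223.5 201.5  27. ]
lamp_eye 0.9 [163.7, 189.4] 582 [464. 274.  66.] [[442.0, 251.0, 13.0], [493.0, 310.0, 148.0]] [51. 49. 48.]
latch_peg 0.98 [377.8, 247.4] 1421 [ 307. -238.    9.] [[252.0, -304.0, 2.0], [352.0, -206.0, 204.0]] [243.  42.  38.]
latch_peg 0.75 [316.8, 110.9] 1981 [ 667. -100.   10.] [[553.0, -158.0, 2.0], [723.0, -59.0, 203.0]] [202. 208. 217.]
other_lamp 0.56 [397.6, 191.8] 690 [ 441. -292.   65.] [[424.0, -329.0, 2.0], [467.0, -272.0, 145.0]] [70.5 62.5 55. ]
```

View pics/scene1.png

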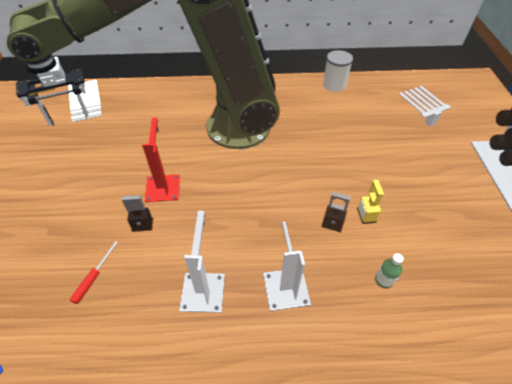

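View pics/top1.png

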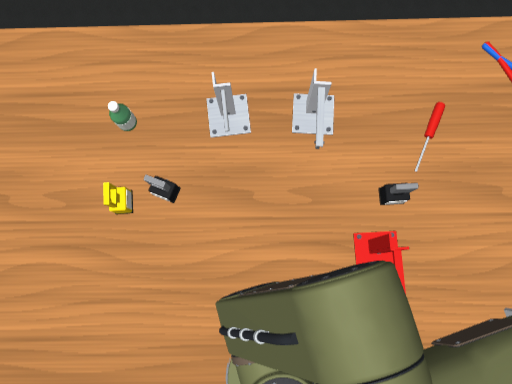

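Lamp candidates in the scene image: black lamp with an open eye at (337,212), yellow look-alike at (370,203), solid-top lamp at (138,215). Peg candidates: wide grey channel at (197,240), thin rod at (289,250), red look-alike at (153,150). I choose the black open eye at (337,212) and the wide grey channel at (197,240). Next I measure both and check a close crop.

Run:
```python
from h import *
def fit(P):
    r=cv2.minAreaRect(P[:,:2].astype(np.float32)); return np.round(r[0],1),np.round(r[1],1),round(r[2],1)
for c in('scene','top'):
    W=np.load(c+'W.npy');X,Y,Z=W[...,0],W[...,1],W[...,2]
    lp=W[(abs(X-470)<60)&(abs(Y-278)<45)&(Z>95)&(Z<160)]
    print(c,'loop',len(lp),lp.mean(0).round(1),fit(lp)); t=lp[lp[:,2]>136]; print(' top',len(t),t.mean(0).round(1),t[:,2].max(),fit(t))
    p=W[(X>480)&(X<720)&(abs(Y+105)<40)&(Z>170)&(Z<193)]
    t=p[p[:,2]>180]; print(' peg',len(t),t.min(0).round(1),t.max(0).round(1),np.median(t[:,2]),fit(t))
    f=np.polyfit(t[:,0],t[:,1],1);print(' line y=',f, 'at 560',np.polyval(f,560))
    p=W[(X>600)&(X<740)&(abs(Y+105)<60)&(Z>198)&(Z<212)];print(' post',fit(p))
    p=W[(X>560)&(X<760)&(abs(Y+105)<80)&(Z>2)&(Z<12)];print(' foot',fit(p))
a=cv2.imread('pics/scene1.png');a=np.hstack([cv2.resize(a[180:250,310:390],(400,350),interpolation=2),cv2.resize(a[200:320,160:260],(292,350),interpolation=2)])
cv2.imwrite('pics/crop.png',a)
```

```text
scene loop 202 [473.2 281.8 128.8] (array([470.7, 282.4]), array([51.3, 17.6]), 69.1)
 top 109 [472.2 282.3 143.9] 149.2319354082531 (array([470.9, 282.7]), array([50.8, 17.2]), 68.2)
 peg 377 [ 536.5 -128.8  180. ] [712.6 -88.8 192.9] 186.05403998903432 (array([ 624.4, -108.9]), array([ 38.6, 176.1]), 89.4)
 line y= [-4.71887229e-02 -7.49426267e+01] at 560 -101.36831153121624
 post (array([ 693.4, -110. ]), array([40., 36.]), 83.6)
 foot (array([ 659.4, -105.3]), array([158. , 199.5]), 89.4)
top loop 187 [468.6 280.6 137.4] (array([471. , 283.6]), array([53.1, 14.5]), 67.5)
 top 142 [470.2 282.7 145.3] 151.09354730378436 (array([471.1, 283.9]), array([52.5, 14.5]), 67.4)
 peg 473 [ 535.5 -128.4  180.1] [711.8 -87.8 192.4] 185.79517916473606 (array([ 623.3, -107.1]), array([ 39. , 175.7]), 87.9)
 line y= [-5.94488628e-02 -6.72047191e+01] at 560 -100.49608222671924
 post (array([ 693.4, -110. ]), array([38.4, 39.1]), 88.5)
 foot (array([ 659.8, -104.8]), array([199.5, 159.5]), 0.1)
```

View pics/crop.png

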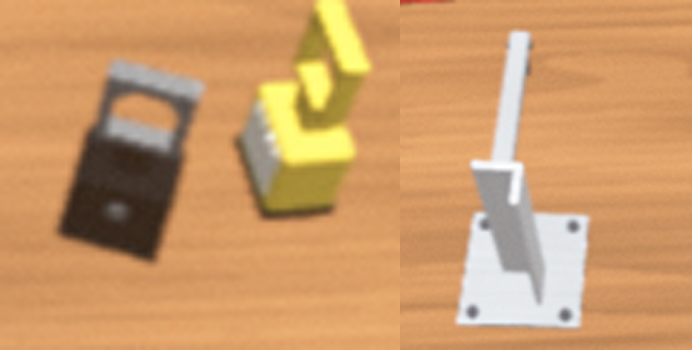

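The crop shows the open black loop on the left, with its opening clearly visible, and the yellow look-alike beside it. On the right is the wide grey channel peg with a dark flap edge at its tip, so both choices are confirmed.

```bash
python3 -c "
from h import *
s=manip.read_state();print(s)
W=np.load('topW.npy');W2=np.load('sceneW.npy')
for W in(W,W2):
  t=W[(W[...,0]>530)&(W[...,0]<655)&(abs(W[...,1]+105)<25)&(W[...,2]>180)&(W[...,2]<193)];f=np.polyfit(t[:,0],t[:,1],1);print(f,np.polyval(f,536),t[:,1].min(),t[:,1].max())
"
python3 -m creep '{"slide":[[0,0,5],[0,0,5],[1.5,5,0],[1.5,5,0],[1.5,5,0],[1.5,5,0],[1.5,5,0],[1.5,5,0]],"turn":[0,0,0,0,0,0,0,0],"claw":[1,1,1,1,1,1,1,1]}' 30
```

```text
{'clock': 0.5, 'joints': array([-1.29561348e+00,  2.99919705e-01,  1.52101215e+00,  4.74251674e-05,
        1.32070414e+00, -6.65887162e-02]), 'qd': array([-0.00021055,  0.00036613, -0.0007694 , -0.00041355,  0.00013449,
       -0.0009635 ]), 'effort': array([-2.51716148e-03, -5.31353581e+01, -3.52737880e+01,  7.07446598e-02,
        2.15400627e-02, -3.36657627e-05]), 'eef_pos': array([ 184.34033655, -518.17989499,  404.62962381]), 'eef_rot': array([-3.14155247e+00, -4.87309352e-05,  3.41759821e-01]), 'wrist_force': array([-0.51516857,  0.02812084,  1.11560354]), 'moment': array([-0.07697418, -0.04738662, -0.02459979]), 'finger_force': 0.0, 'finger_gap': 94.47247304310291}
[ -0.07424352 -58.49103878] -98.28556418965098 -114.51980027381934 -87.7550560995862
[ -0.0755553  -58.11545044] -98.61309210451307 -115.8176700328778 -88.80700570335704
clock: 1.5
eef_pos: [274.3, -216.5, 504.8]
eef_rot: [3.141, -0.0, 0.341]
wrist_force: [0.6, -0.1, -0.1]
finger_gap: 94.0
finger_force: 0.0
```

```bash
python3 -m creep '{"slide":[[1.4,3.57,0],[1.4,3.57,0],[1.4,3.57,0],[1.4,3.57,0],[1.4,3.57,0],[1.4,3.57,0],[1.4,3.57,0],[1.4,3.57,0]],"turn":[0.172,0.172,0.172,0.172,0.172,0.172,0.172,0.172],"claw":[1,1,1,1,1,1,1,1]}'
python3 -m creep '{"slide":[[1.4,3.57,0],[1.4,3.57,0],[1.4,3.57,0],[1.4,3.57,0],[1.4,3.57,0],[1.4,3.57,0],[0,0,0],[0,0,0]],"turn":[0.172,0.172,0.172,0.172,0.172,0.172,0,0],"claw":[1,1,1,1,1,1,1,1]}'
python3 - <<'E'
from h import *
print(manip.read_state()['eef_rot'],manip.read_state()['joints'])
im,d,cal=shot('wrist','w1.png');W=world(d,cal)
t=W[(abs(W[...,0]-470)<50)&(abs(W[...,1]-280)<40)&(W[...,2]>135)&(W[...,2]<155)]
print(len(t),cv2.minAreaRect(t[:,:2].astype(np.float32)),t.mean(0),t[:,2].max())
E
```

```text
clock: 2.5
eef_pos: [386.5, 68.8, 504.8]
eef_rot: [3.141, 0.0, 1.724]
wrist_force: [-0.2, -0.9, 1.0]
finger_gap: 94.4
finger_force: 0.0
clock: 3.5
eef_pos: [470.2, 281.3, 504.6]
eef_rot: [-3.141, -0.0, 2.748]
wrist_force: [0.1, 1.0, 0.3]
finger_gap: 94.1
finger_force: 0.0
[-3.14126830e+00 -1.30065250e-04  2.74805276e+00] [ 4.72264624e-01  2.40451867e-01  1.36685399e+00 -1.11205204e-04
  1.53461811e+00 -7.04987790e-01]
785 ((471.7366638183594, 281.57708740234375), (51.91673278808594, 14.553086280822754), 67.3134994506836) [471.12846088 281.79669106 144.48513767] 147.56326015539804
```

View pics/w1.png

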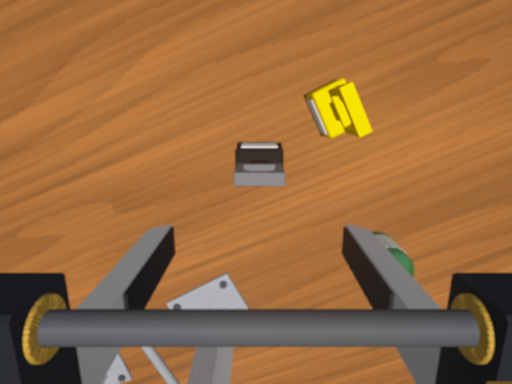

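The wrist view shows the loop at (260,165), square to the fingers, and the yellow lamp clear of them at (340,108). The measured pose matches, so I descend.

```bash
python3 -m creep '{"slide":[[0.1,0.04,-4],[0,0,-5],[0,0,-5],[0,0,-3],[0,0,-2],[0,0,-0.9],[0,0,0],[0,0,0]],"turn":[0,0,0,0,0,0,0,0],"claw":[1,1,1,1,1,1,1,0]}' 40
python3 -m creep '{"slide":[[0,0,0],[0,0,0],[0,0,0],[0,0,0],[0,0,0],[0,0,0]],"turn":[0,0,0,0,0,0],"claw":[0,0,0,0,0,0]}' 40
```

```text
clock: 4.55
eef_pos: [471.5, 281.9, 306.7]
eef_rot: [3.14, 0.001, 2.749]
wrist_force: [-0.0, 0.7, 0.2]
finger_gap: 87.3
finger_force: 0.0
clock: 5.3
eef_pos: [471.3, 282.0, 305.7]
eef_rot: [3.141, 0.0, 2.75]
wrist_force: [0.1, 0.3, 0.9]
finger_gap: 51.9
finger_force: 40.0
```

```bash
python3 -m creep '{"slide":[[0,0,2],[0,0,3],[0,-2,2],[0,-4,0],[0,-4.5,0],[0,-5,0],[0,-5,0],[0,-5,0]],"turn":[0,0,0,0.06,0.06,0.06,0.06,0.06],"claw":[0,0,0,0,0,0,0,0]}'
python3 -m creep '{"slide":[[0,-4.5,0],[0,-4,0],[0.2,-2.5,-0.4],[0.2,-1.1,-0.4],[0,0,0],[0,0,0]],"turn":[0.018,0,0,0,0,0],"claw":[0,0,0,0,0,0]}'
python3 - <<'E'
from h import *
for c in('scene','top'):
    im,d,cal=shot(c,c+'2.png');W=world(d,cal);X,Y,Z=W[...,0],W[...,1],W[...,2]
    t=W[(X>515)&(X<655)&(abs(Y+105)<25)&(Z>180)&(Z<193)]
    if len(t):f=np.polyfit(t[:,0],t[:,1],1);print(c,len(t),f,np.polyval(f,536),t[:,0].min(),np.median(t[:,2]))
im,d,cal=shot('wrist','w2.png');W=world(d,cal);X,Y,Z=W[...,0],W[...,1],W[...,2]
t=W[(X>515)&(X<655)&(abs(Y+105)<25)&(Z>175)&(Z<193)]
if len(t):f=np.polyfit(t[:,0],t[:,1],1);print('wrist',len(t),f,np.polyval(f,536),t[:,0].min(),np.median(t[:,2]))
t=W[(X>440)&(X<515)&(abs(Y+95)<40)&(Z>195)&(Z<215)];print(len(t),t.mean(0) if len(t) else 0,cv2.minAreaRect(t[:,:2].astype(np.float32)) if len(t) else 0)
a=cv2.imread('pics/scene2.png')[170:320,150:290];b=cv2.imread('pics/w2.png')
cv2.imwrite('pics/c2.png',np.hstack([cv2.resize(a,(373,400),interpolation=2),cv2.resize(b,(420,400))]))
E
```

```text
clock: 6.3
eef_pos: [471.0, 25.5, 375.4]
eef_rot: [-3.142, -0.001, 3.052]
wrist_force: [0.2, -0.8, -2.6]
finger_gap: 51.9
finger_force: 40.0
clock: 7.05
eef_pos: [475.4, -93.2, 367.6]
eef_rot: [3.141, -0.0, 3.069]
wrist_force: [-0.6, 0.1, -3.2]
finger_gap: 51.5
finger_force: 40.0
scene 290 [ -0.07634285 -57.64460481] -98.56437101615424 535.8621859122055 185.97824074006013
top 138 [ -0.10470961 -39.06464784] -95.18899996415936 607.6827160801308 185.5081584337326
wrist 1090 [-2.58062086e-02 -8.74432507e+01] -101.27537847204772 535.2966336072262 185.7580438808518
5525 [472.59873252 -93.61510633 205.88561655] ((475.60882568359375, -93.74655151367188), (76.17422485351562, 18.72089958190918), 85.82025146484375)
```

View pics/c2.png

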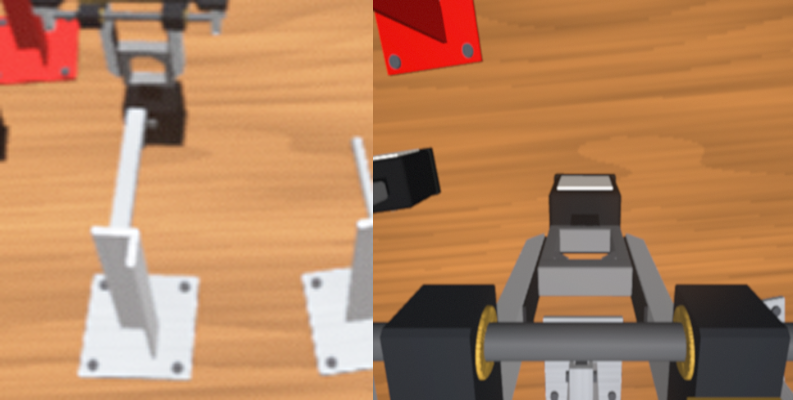

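The lamp hangs upright in the grip. Its eye is at about (475,-93), facing the peg and within 1 mm of the peg line, so I push on.

```bash
python3 -m creep '{"slide":[[1.2,-0.15,0],[1.3,-0.1,0],[1.3,-0.1,0],[1,-0.08,0],[1,-0.08,0],[1,-0.08,0],[1,-0.08,0],[0.7,-0.05,0]],"turn":[0,0,0,0,0,0,0,0],"claw":[0,0,0,0,0,0,0,0]}'
```

```text
clock: 8.2
eef_pos: [560.9, -101.2, 367.6]
eef_rot: [3.142, -0.0, 3.068]
wrist_force: [0.2, 0.2, -3.4]
finger_gap: 51.6
finger_force: 40.0
```

```bash
python3 -m creep '{"slide":[[0.8,-0.04,0],[1,-0.05,0],[1,-0.07,0],[1,-0.07,0],[1,-0.07,0],[1,-0.07,0],[0.5,-0.04,0],[0,0,0]],"turn":[0,0,0,0,0,0,0,0],"claw":[0,0,0,0,0,0,0,0]}'
python3 - <<'E'
from h import *
im,d,cal=shot('scene','scene3.png')
im,d,cal=shot('wrist','w3.png')
a=cv2.imread('pics/scene3.png')[170:320,150:290];b=cv2.imread('pics/w3.png')
cv2.imwrite('pics/c3.png',np.hstack([cv2.resize(a,(373,400),interpolation=2),cv2.resize(b,(420,400))]))
E
```

```text
clock: 9.2
eef_pos: [623.5, -105.3, 367.4]
eef_rot: [3.142, -0.0, 3.068]
wrist_force: [0.0, 0.4, -3.0]
finger_gap: 51.8
finger_force: 40.0
```

View pics/c3.png

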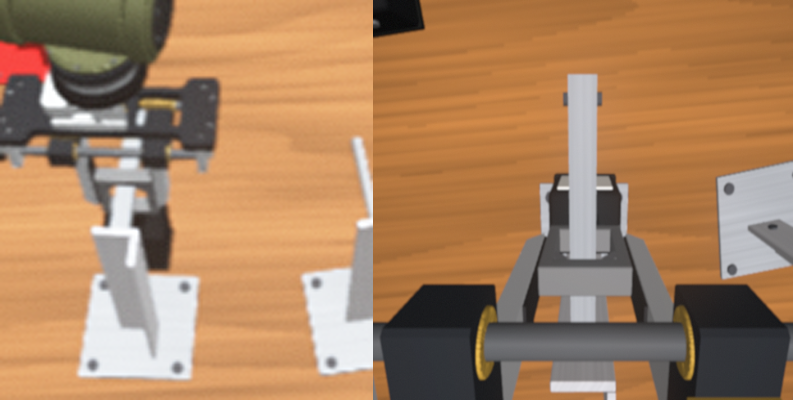

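The peg runs through the middle of the loop, with its tip at (583,80) and its pin at (583,98). The eye is well past the flap, so I lower until the load comes off.

```bash
python3 -m creep '{"slide":[[0,0,-0.4],[0,0,-0.4],[0,0,-0.15],[0,0,-0.1],[0,0,0],[0,0,0]],"turn":[0,0,0,0,0,0],"claw":[0,0,0,0,0,0]}'
```

```text
clock: 10.05
eef_pos: [623.3, -105.3, 357.3]
eef_rot: [-3.142, 0.0, 3.068]
wrist_force: [0.1, 0.1, -3.1]
finger_gap: 51.9
finger_force: 40.0
```

```bash
python3 -m creep '{"slide":[[0,0,-0.1],[0,0,0],[0,0,0]],"turn":[0,0,0],"claw":[0,0,0]}'
python3 -m creep '{"slide":[[0,0,-0.1],[0,0,0],[0,0,0]],"turn":[0,0,0],"claw":[0,0,0]}'
```

```text
clock: 10.42
eef_pos: [623.3, -105.3, 356.7]
eef_rot: [-3.141, 0.001, 3.068]
wrist_force: [-2.1, 0.9, 3.9]
finger_gap: 51.5
finger_force: 40.0
clock: 10.8
eef_pos: [623.2, -105.2, 356.6]
eef_rot: [-3.141, 0.001, 3.068]
wrist_force: [-6.3, 1.2, 10.6]
finger_gap: 51.6
finger_force: 40.0
```

```bash
python3 -m creep '{"slide":[[0,0,0.15],[0,0,0],[0,0,0],[0,0,0],[0,0,0],[0,0,0],[0,0,0],[0,0,0]],"turn":[0,0,0,0,0,0,0,0],"claw":[0,0.58,0.62,0.7,0.8,0.9,0.9,0.9]}'
python3 -m creep '{"slide":[[0,0,1],[0,0,2],[0,0,3],[0,0,4],[0,0,4],[0,0,4],[0,0,0],[0,0,0]],"turn":[0,0,0,0,0,0,0,0],"claw":[0.9,0.9,0.9,0.9,0.9,0.9,0.9,0.9]}'
python3 -m creep '{"slide":[[-5,0,0],[-5,0,0],[-5,0,0],[-5,0,0],[0,0,0],[0,0,0],[0,0,0],[0,0,0]],"turn":[0,0,0,0,0,0,0,0],"claw":[0.9,0.9,0.9,0.9,0.9,0.9,0.9,0.9]}'
python3 - <<'E'
from h import *
for c in('scene','top','wrist'):
    im,d,cal=shot(c,c+'4.png');W=world(d,cal);X,Y,Z=W[...,0],W[...,1],W[...,2]
    t=W[(X>560)&(X<668)&(abs(Y+105)<40)&(Z>188)&(Z<200)]
    if len(t)>9:print(c,len(t),t.mean(0),t.min(0),t.max(0),cv2.minAreaRect(t[:,:2].astype(np.float32)))
a=cv2.imread('pics/scene4.png')[170:320,150:290];b=cv2.imread('pics/wrist4.png')
cv2.imwrite('pics/c4.png',np.hstack([cv2.resize(a,(373,400),interpolation=2),cv2.resize(b,(420,400))]))
E
```

```text
clock: 11.8
eef_pos: [623.3, -105.3, 356.6]
eef_rot: [-3.142, -0.0, 3.068]
wrist_force: [0.4, -0.2, -0.0]
finger_gap: 84.7
finger_force: 0.0
clock: 12.8
eef_pos: [623.3, -105.3, 536.2]
eef_rot: [3.142, -0.001, 3.068]
wrist_force: [0.6, -0.1, -0.0]
finger_gap: 84.4
finger_force: 0.0
clock: 13.8
eef_pos: [424.1, -105.3, 536.1]
eef_rot: [3.141, -0.001, 3.068]
wrist_force: [-0.3, 0.2, -0.1]
finger_gap: 84.7
finger_force: 0.0
scene 154 [ 623.65075957 -104.05294936  194.48432666] [ 576.06694154 -130.38930909  188.06039737] [657.95799482 -78.10224159 199.06041853] ((617.4371337890625, -105.97161102294922), (72.25228118896484, 51.07946014404297), 21.62809181213379)
top 173 [ 621.07905081 -100.04896166  193.60616465] [ 561.69354345 -123.43090952  188.03004979] [663.3291385  -77.71046203 199.41323121] ((612.7473754882812, -102.77161407470703), (93.44271087646484, 45.978797912597656), 14.855728149414062)
wrist 712 [ 621.37905221 -104.89292169  194.64817644] [ 613.79731804 -131.15719584  188.06189075] [632.54910369 -79.29710049 197.74671412] ((623.0328369140625, -105.16009521484375), (51.70316696166992, 15.921223640441895), 84.25688934326172)
```

View pics/c4.png

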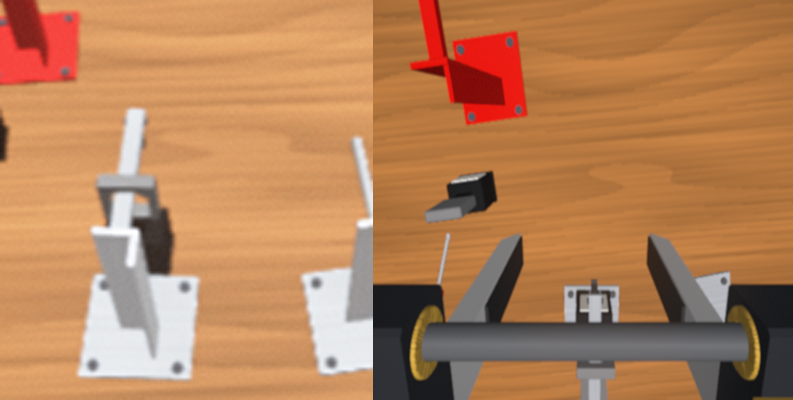

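The lamp hangs level on the peg with its loop top at about z 195. The wrist view shows something dark hanging below the peg tip at (594,283). I check numerically that it is the shut flap.

Run:
```python
from h import *
im,d,cal=shot('wrist');W=world(d,cal);X,Y,Z=W[...,0],W[...,1],W[...,2]
m=(X>525)&(X<600)&(abs(Y+100)<12)&(Z>125)&(Z<176)
t=W[m];print(len(t),t.min(0).round(),t.max(0).round(),t.mean(0).round(),im[m].mean(0))
for z in range(130,176,6):
    s=t[abs(t[:,2]-z)<3]
    if len(s):print(z,len(s),s.mean(0).round(1),np.ptp(s[:,1]))
```

```text
112 [ 542. -106.  141.] [549. -97. 170.] [ 544. -101.  154.] [85.45535714 75.41071429 71.46428571]
142 26 [ 543.5 -101.1  142.9] 8.505326733698283
148 20 [ 544.6 -101.5  147.7] 8.312600218189928
154 23 [ 545.  -102.3  154.3] 8.54734852080118
160 20 [ 544.5 -101.2  160.3] 7.9593440925183785
166 19 [ 544.6 -101.   166.2] 8.051112235563437
172 4 [544.3 -99.6 169.6] 5.58465776295489
```

The flap hangs vertical at x 544 and is shut in front of the eye. I hand the job in.

```bash
python3 -c "
from cell import manip
print(manip.sign_off())"
```

```text
the job is handed in; nothing more can be done
None
```

The open-eye lamp hangs upright on the flap peg, about 87 mm behind its tip, with the flap shut in front of it and the gripper clear; the job is handed in at about 14 s, but sign-off returned no verdict.

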